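# Pack the glass-cutting kit into its case, layer by layer

### The job

Pack up the glass-cutting kit: first lay the grozing pliers in their cut-out in the foam of the blue case, jaws in the narrow end, and push them fully home; then nest the black tray level on top of them inside the case, lay the glass cutter fully down in the tray's slot, and last put the blue lid on so that it sits fully home on the case. Do it in that order, and leave the dish and the two small bottles standing where they are.

Things in the scene. Friction and masses are not known exactly. Their poses are not given: they have to be found in the camera images.
- case: Fixed open case, dark blue, 98x222x48 mm (x,y,z), inside 88x212, edges bevelled. Origin: underside centre. Green-floored pliers pocket in black foam (top z=22, floor z=9): jaw channel 30 wide, y -97..-66; finger notch 78 wide to y=-18; handle part 51 wide to y=97, in it a foam tongue 12 wide, y 15..78. Home, clearance 3 mm: pliers at (0,0,9), same axes; tray (0,0,22) and lid (0,0,42), either way round.
- tray: Loose black foam tray on a green base, 82x206 mm (x,y), 18 high, 0.2 kg, either way round in the case. Origin: underside centre. Red lifting tab at x=-26, y=0: 12 thick (x), 52 long (y), z 18..48; nested, its part over z=26 is above the case rim. Cutter slot along y: centre x=12, 18 wide, y -69..69, floor z=6, finger notch x -22..41, y -28..28. Cutter's home: (12,0,6), either way round.
- lid: Loose dark blue lid, 98x222 mm (x,y), 62 high, 0.3 kg, standing on its locating lip (82x206, 6 deep, bevelled), hollow beneath. Origin: centre of the lip's underside, y along its length. Black handle bar on top along y: x=0, 14 thick (x), 94 long, z 46..62 (roof at z=36). Fits the case either way round.
- pliers: Loose steel grozing pliers with red handle grips, shut and rigid, lying flat, 44x188x12 mm, 0.25 kg. Origin: underside, mid length; y runs from the jaw tip (y=-94) to the handle ends (y=94). Jaws and rivet 24 wide, 12 high, y -94..-22, the heavy end: grip across x at the rivet, y=-42. Handles 11 high, spread to 44 wide.
- cutter: Loose glass cutter, wooden shaft and steel head, lying flat, 12x129x12 mm, 45 g. Origin: underside, mid length; y along it: shaft 12 wide and high, y -20..64; head 9 high, y -62..-18. Grip across x near y=10.
- dish: Bystander: loose round white porcelain dish with brown wash, 79 mm across, 18 high; origin: underside centre. Leave it in its place.
- bottle_red: Bystander: loose glass bottle with red cap, 32 mm across, 112 high, upright beside the dish; origin: underside centre. Leave it standing.
- bottle_yellow: Bystander: loose glass bottle with yellow cap, 34 mm across, 94 high, upright on the dish's other side; origin: underside centre. Leave it standing.

How it is judged:
On the way, in this order (a step that is already met when the one before it is completed fails the run):
1. the pliers lie fully home in the case's foam pocket (x of pliers in the frame of case between -0.008 and 0.008 m and y of pliers in the frame of case between -0.008 and 0.008 m and z of pliers in the frame of case between 0.005 and 0.013 m and angle between the y axis of pliers and the y axis of case, either way round below 0.1 rad and angle between pliers's own z axis and vertical below 0.06 rad), for 0.2 s.
2. the tray lies level on the foam over the pliers, inside the case (all of step 1 and x of tray in the frame of case between -0.008 and 0.008 m and y of tray in the frame of case between -0.008 and 0.008 m and z of tray in the frame of case between 0.018 and 0.026 m and angle between the y axis of tray and the y axis of case, either way round below 0.1 rad and angle between tray's own z axis and vertical below 0.05 rad), for 0.2 s.
3. the glass cutter lies fully down in the tray's slot, the tray in the case (all of step 2 and x of cutter in the frame of tray between 0.004 and 0.02 m and y of cutter in the frame of tray between -0.01 and 0.01 m and z of cutter in the frame of tray between 0.002 and 0.01 m and angle between the y axis of cutter and the y axis of tray, either way round below 0.12 rad), for 0.2 s.
At the end, for the whole second after the job is handed in: Pliers home in the case pocket, tray on the foam above them, cutter down in the tray slot and lid home on the rim: each within 8 mm sideways (cutter 10 mm along), 4 mm in height and 0.1 rad in yaw of its home place (cutter 0.12), tilted under 0.05 rad (pliers 0.06), all at rest (all of step 3 and x of lid in the frame of case between -0.008 and 0.008 m and y of lid in the frame of case between -0.008 and 0.008 m and z of lid in the frame of case between 0.038 and 0.046 m and angle between the y axis of lid and the y axis of case, either way round below 0.1 rad and angle between lid's own z axis and vertical below 0.05 rad and linear speed of each of pliers, tray, cutter, lid below 0.02 m/s); the robot touches nothing.
It fails at once if the dish is pushed more than 30 mm away (distance of dish from where it was at the start of the episode above 0.03 m).
It fails at once if the red bottle is pushed more than 30 mm away or tipped (distance of bottle_red from where it was at the start of the episode above 0.03 m or angle between bottle_red's own z axis and vertical above 0.35 rad).
It fails at once if the yellow bottle is pushed more than 30 mm away or tipped (distance of bottle_yellow from where it was at the start of the episode above 0.03 m or angle between bottle_yellow's own z axis and vertical above 0.35 rad).
It also fails if it takes over 115 s, if anything falls off the work surface, if the arm or the gripper's body presses on something with over 40 N, if the wrist force passes 120 N, or if a joint passes its speed limit or range.

### The arm

A 6-joint arm with a two-finger parallel gripper is mounted at the origin on a cart in front of the work surface, level with it; the furniture and walls round the work are solid. World frame = base frame: x ahead of the robot, y to its left, z up, the work surface at z = 0. Lengths are in m, angles in rad, forces in N, time in s.
With the tool pointing down it reaches from about 0.275 to 0.85 m from the base axis. Payload 19 kg.
Tool frame: the origin (TCP) lies midway between the tips of the shut fingers; the grasp point (between the pads) lies 19 mm behind it; z points along the fingers, y is the line along which they close (so a half turn about z gives the same grasp; the last joint's range is limited). The gripper opens to 85 mm and grips with 20 to 120 N. Pads are 22 mm wide; open, the fingers measure 114 mm over their backs; the gripper's body (76 mm by 85 mm) begins 54 mm behind the grasp point. The pads swing forward as they close: fully open they stand 13 mm farther back than shut.
Start: joints at [1.065, 0.15, 1.437, -0, 1.554, -0.134], TCP at [0.209, 0.536, 0.231] pointing down, gripper open.
Joint ranges: [-2.8, 2.8], [-0.68, 2.1], [0.12, 2.68], [-1.39, 4.53], [0.16, 2.79], [-2.81, 2.81]. Speed limits (rad/s): [1.89, 1.89, 2.22, 3.01, 3.01, 3.01].

### API

Orientations are given as a rotation vector (axis times angle).
In Python, from workcell import r, imaging, job_done gives the robot as it stands.
- The arm moves only by the tool send_rows, never from a script. Its argument "commands" is a list of rows, each a list of 3 entries, a list of its own where there are three numbers: the gripper command: -1 is shut, 1 is fully open, values between are in proportion, then the shift along the tool's x, y, z in cm, then the turn, a rotation vector about the tool's x, y, z in degrees. A call has exactly 10 rows; each row shifts and turns the commanded pose from where the row before left it, along the tool's axes as they then stand; what a row does not reach is not made up. A row lasts 1/12 s, in which the tool goes at most 41.7 mm and 7.16 degrees, less where a joint would pass 70% of its speed; a pose out of reach is approached as far as the arm can. A call with a gripper value outside its range is refused whole. The fingers move at their own pace and stop on an object; "newtons" is the grip in N (left out, the last holds). Time passes only in rows, so rows that do not move let the fingers close, or fill a call up. It gives the time, the measured TCP pose, the force, the opening and the grip force at its end, in the units of the state.
- r.get_obs(): the state, without advancing time (a new reading comes with each control period).
- imaging.get_image(name): name is "scene" or "top" or "wrist"; returns the picture (420x560x3 uint8, red, green, blue); there is no depth.
- imaging.camera_model(name): a dict with "mtx" (3x3 intrinsics, pixels), "R" (3x3) and "t" (3): a world point X has camera coordinates R X + t; the wrist camera has in their place "hand_eye" (4x4, takes a point from camera to tool coordinates, whose origin is the TCP and whose axes are the flange's). Camera axes: x right, y down, z forward; pixel columns grow to the right and rows downward; lengths in m; the calibration is good to about 2 mm. The wrist camera is an equidistant fisheye: a pixel r from the principal point sees the ray r / f radians off the axis. A picture is of the moment at which its call begins: read the wrist's pose just before it. camera_model takes no time and is no camera call.
- job_done(): hands the job in; it is judged then, once.
The state is a dict: "time": time; "qpos": joint angles; "qd": joint speeds; "effort": joint torques, N m; "position": TCP position; "eef_rot": TCP orientation; "ft_force": force on the tool from outside, world axes, zero at the start; "wrist_torque": the same for the moment, N m; "opening": opening from 0.0 (shut) to 1.0 (fully open); "finger_force": force on a finger pad.
Only numpy, scipy, OpenCV 4.12 (cv2) and the standard library are available. Lean on these libraries where they do the work, as an engineer would, in place of code of your own. Each camera call takes 0.05 s, during which the arm holds its last target. There are 200 camera calls.

## Working session

There is one attempt and no reset: what is moved stays moved. The work goes in short steps, Python scripts to look and compute and a tool call to move; the robot and the scene stay as the last step left them, time stands still between calls to the robot, and variables do not carry over. Pictures are saved under pics/ and viewed, at most 16 in all, crops included, and the job is handed in when it is done.

Besides the shell and the picture viewer there is one more tool, called after ">>>" as name([rows], argument=value, ...), one row to a line, values as JSON. send_rows: Moves the arm, as the interface text tells. Its arguments: {"type":"object","properties":{"commands":{"type":"array","items":{"type":"array"}},"newtons":{"type":"number"}},"required":["commands"]}

```bash
ls; mkdir -p pics; python3 - <<'E'
from workcell import r, imaging
import cv2,numpy as np
np.set_printoptions(precision=4,suppress=True)
print(r.get_obs())
for n in ("scene","top"):
    cv2.imwrite(f"pics/{n}0.png",imaging.get_image(n)[:,:,::-1]); print(imaging.camera_model(n))
print(imaging.camera_model("wrist"))
E
```

```text
pics
{'time': 0.0, 'qpos': array([ 1.065 ,  0.151 ,  1.438 , -0.    ,  1.5538, -0.134 ]), 'qd': array([ 0.0006, -0.0006, -0.0013,  0.0003, -0.0009, -0.0005]), 'effort': array([ -0.0029, -71.3043, -57.0875,  -0.0004,   0.0088,   0.    ]), 'position': array([0.2088, 0.5355, 0.2307]), 'eef_rot': array([-0.5805, -3.0871,  0.0018]), 'ft_force': array([-0.2882, -0.0626, -0.6183]), 'wrist_torque': array([ 0.0022, -0.0377, -0.0229]), 'finger_force': 0.0, 'opening': 0.9982745930564343}
{'mtx': array([[400.1014,   0.    , 282.677 ],
       [  0.    , 400.1014, 219.3557],
       [  0.    ,   0.    ,   1.    ]]), 'R': array([[ 0.5822, -0.8131,  0.0012],
       [-0.5394, -0.3873, -0.7477],
       [ 0.6084,  0.4347, -0.6641]]), 't': array([-0.301 ,  0.2957,  0.721 ])}
{'mtx': array([[459.7596,   0.    , 279.314 ],
       [  0.    , 459.7596, 207.9997],
       [  0.    ,   0.    ,   1.    ]]), 'R': array([[ 0.0249, -0.9994,  0.0229],
       [-0.9941, -0.0272, -0.105 ],
       [ 0.1055, -0.0202, -0.9942]]), 't': array([-0.025 ,  0.5205,  1.2851])}
{'mtx': array([[325.1923,   0.    , 282.1529],
       [  0.    , 325.1923, 206.5946],
       [  0.    ,   0.    ,   1.    ]]), 'hand_eye': array([[-0.0006, -0.954 , -0.2999,  0.0767],
       [ 1.    , -0.0003, -0.0009, -0.0002],
       [ 0.0007, -0.2999,  0.954 , -0.1423],
       [ 0.    ,  0.    ,  0.    ,  1.    ]])}
```

View pics/top0.png

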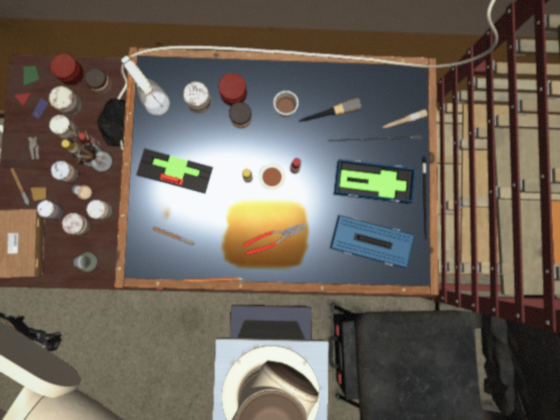

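View pics/scene0.png

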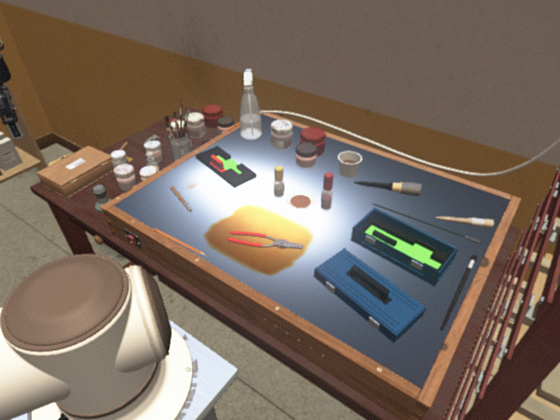

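```bash
cat > h.py <<'E'
from workcell import r, imaging
import cv2,numpy as np
from scipy.spatial.transform import Rotation as Ro
np.set_printoptions(precision=4,suppress=True)
def tool():
    o=r.get_obs(); return Ro.from_rotvec(o['eef_rot']).as_matrix(),o['position']
def ray(name,uv,pose=None):
    "world origin and directions of pixels"
    m=imaging.camera_model(name); uv=np.atleast_2d(uv).astype(float); K=m['mtx']
    p=(uv-K[:2,2])/[K[0,0],K[1,1]]
    if name=="wrist":
        th=np.linalg.norm(p,axis=1,keepdims=True)+1e-12
        d=np.c_[p/th*np.sin(th),np.cos(th)]
        R,t=pose; H=m['hand_eye']
        return R@H[:3,3]+t,(R@H[:3,:3]@d.T).T
    return -m['R'].T@m['t'],np.c_[p,np.ones(len(p))]@m['R']
def at(name,uv,z,pose=None):
    o,d=ray(name,uv,pose); return (o+d*((z-o[2])/d[:,2:]))[:,:2]
def proj(name,X,pose=None):
    m=imaging.camera_model(name);K=m['mtx'];X=np.atleast_2d(X)
    if name=="wrist":
        R,t=pose;H=m['hand_eye'];c=((X-t)@R-H[:3,3])@H[:3,:3]
        rr=np.linalg.norm(c[:,:2],axis=1,keepdims=True)+1e-12
        p=c[:,:2]/rr*np.arctan2(rr,c[:,2:])
    else:
        c=X@m['R'].T+m['t'];p=c[:,:2]/c[:,2:]
    return p*[K[0,0],K[1,1]]+K[:2,2]
def rectify(name,img,cen,yaw,z,size=(0.3,0.4),s=2000,pose=None):
    """orthophoto at height z; image right = local +x (local frame at cen,yaw), up = local +y"""
    w,h=int(size[0]*s),int(size[1]*s)
    u,v=np.meshgrid(np.arange(w),np.arange(h)); lx=(u-w/2)/s; ly=-(v-h/2)/s
    c,sn=np.cos(yaw),np.sin(yaw)
    X=np.stack([cen[0]+c*lx-sn*ly,cen[1]+sn*lx+c*ly,np.full(lx.shape,z)],-1).reshape(-1,3)
    q=proj(name,X,pose).reshape(h,w,2).astype(np.float32)
    return cv2.remap(img,q[...,0],q[...,1],cv2.INTER_CUBIC)
E
python3 - <<'E'
from h import *
im=cv2.imread("pics/top0.png")
cv2.imwrite("pics/c1.png",cv2.resize(im[140:272,120:440],None,fx=2.5,fy=2.5,interpolation=cv2.INTER_CUBIC))
for n,p,z in [("pl jaw",(302,228),.006),("pl riv",(283,238),.01),("case",(373,182),.048),("lid",(373,241),.05),("tray",(175,171),.018),("cut",(173,236),.006),("dish",(272,177),.018),("red",(296,163),.112),("yel",(247,175),.094)]:
    print(n,at("top",p,z))
E
```

```text
pl jaw [[ 0.4669 -0.0789]]
pl riv [[ 0.4365 -0.0245]]
case [[ 0.6004 -0.2752]]
lid [[ 0.433  -0.2754]]
tray [[0.6211 0.2921]]
cut [[0.4342 0.2912]]
dish [[0.6117 0.0119]]
red [[ 0.6355 -0.0517]]
yel [[0.602  0.0803]]
```

View pics/c1.png

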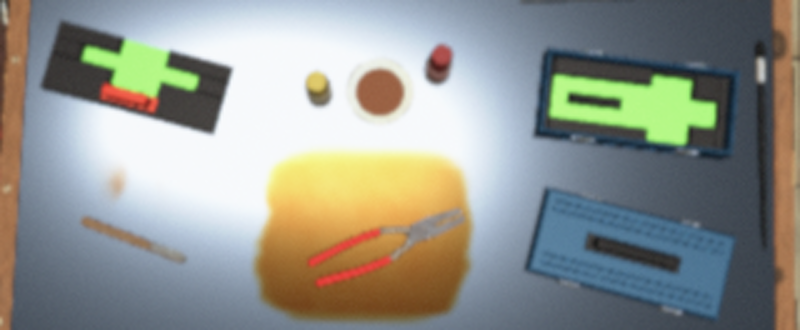

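>>> send_rows([
  [1,[0,0,0],[0,0,6.7]],
  [1,[0,0,0],[0,0,6.7]],
  [1,[0,0,0],[0,0,6.7]],
  [1,[0,0,0],[0,0,6.7]],
  [1,[0,0,0],[0,0,6.7]],
  [1,[0,0,0],[0,0,6.7]],
  [1,[0,0,0],[0,0,6.7]],
  [1,[-2,0,0],[0,0,0]],
  [1,[-3,0,0],[0,0,0]],
  [1,[-3,0,0],[0,0,0]],
])

```text
time: 0.93
position: [0.2384, 0.4606, 0.2306]
eef_rot: [-1.76, -2.602, 0.002]
ft_force: [0.2, -0.8, -0.0]
opening: 1.002
finger_force: 0.0
```

>>> send_rows([
  [1,[-4,0,0],[0,0,0]],
  [1,[-4,0,0],[0,0,0]],
  [1,[-4,0,0],[0,0,0]],
  [1,[-4,0,0],[0,0,0]],
  [1,[-4,0,0],[0,0,0]],
  [1,[-4,0,0],[0,0,0]],
  [1,[-4,0,0],[0,0,0]],
  [1,[-4,0,0],[0,0,0]],
  [1,[-4,0,0],[0,0,0]],
  [1,[-4,0.9,0],[0,0,0]],
])

```text
time: 1.77
position: [0.395, 0.0912, 0.2316]
eef_rot: [1.761, 2.601, 0.0]
ft_force: [0.5, 1.5, -0.4]
opening: 0.999
finger_force: 0.0
```

>>> send_rows([
  [1,[-3,0,1],[0,0,0]],
  [1,[-2,0,1],[0,0,0]],
  [1,[-1.8,0,1],[0,0,0]],
  [1,[0,0,0],[0,0,0]],
  [1,[0,0,0],[0,0,0]],
  [1,[0,0,0],[0,0,0]],
  [1,[0,0,0],[0,0,0]],
  [1,[0,0,0],[0,0,0]],
  [1,[0,0,0],[0,0,0]],
  [1,[0,0,0],[0,0,0]],
])

```text
time: 2.6
position: [0.4207, 0.0306, 0.2015]
eef_rot: [1.76, 2.602, 0.0]
ft_force: [-0.4, 0.8, -0.2]
opening: 1.0
finger_force: 0.0
```

```bash
python3 - <<'E'
from h import *
P=tool(); im=imaging.get_image("wrist")[:,:,::-1].copy()
cv2.imwrite("pics/w1.png",im); np.savez("pics/w1.npz",R=P[0],t=P[1]); print(P,r.get_obs()['qpos'],r.get_obs()['time'])
E
```

```text
(array([[-0.372 ,  0.9282,  0.0004],
       [ 0.9282,  0.372 , -0.0001],
       [-0.0003,  0.0004, -1.    ]]), array([0.4207, 0.0306, 0.2015])) [-0.1106 -0.1642  1.8101 -0.0001  1.4954 -0.4917] 2.65
```

View pics/w1.png

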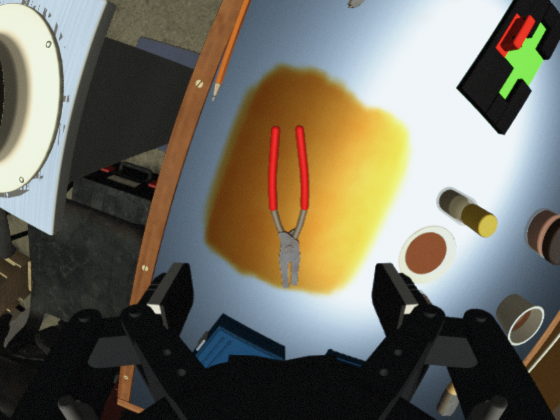

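```bash
python3 - <<'E'
from h import *
f=np.load("pics/w1.npz");P=(f['R'],f['t']); im=cv2.imread("pics/w1.png")
hsv=cv2.cvtColor(im,cv2.COLOR_BGR2HSV); h,s,v=cv2.split(hsv)
red=((h<6)|(h>172))&(s>150)&(v>90)
roi=np.zeros_like(red); roi[115:298,255:325]=1
red&=roi; gray=(s<110)&roi
n,l,st,c=cv2.connectedComponentsWithStats(red.astype(np.uint8)); print(st,c)
n,l,st,c=cv2.connectedComponentsWithStats(gray.astype(np.uint8)); print(st[st[:,4]>20])
hsel=[]
for nm,m,z in(("red",red,.007),("gray",gray,.008)):
    q=np.argwhere(m)[:,::-1]; X=at("wrist",q,z,P); print(nm,len(q),X.mean(0)); 
    if nm=="red": R=X
    else: G=X
d0=R.mean(0)-G.mean(0); d0/=np.linalg.norm(d0)
# axis along using all
n0=np.array([d0[1],-d0[0]])
for nm,X in(("red",R),("gray",G)):
    a=(X-G.mean(0))@d0; b=(X-G.mean(0))@n0
    print(nm,"along",a.min(),a.max(),"across",b.min(),b.max())
    for lo in np.arange(a.min(),a.max(),.01):
        k=(a>=lo)&(a<lo+.01); print("%.3f %.4f %.4f"%(lo+.005,b[k].min(),b[k].max()),end="; ")
    print()
print(d0,np.degrees(np.arctan2(-d0[0],d0[1])),G.mean(0))
E
```

```text
[[     0      0    560    420 233911]
 [   268    126     12     85    667]
 [   296    126     12     84    622]] [[279.4579 209.7348]
 [272.8936 167.3928]
 [302.4084 166.3682]]
[[     0      0    560    420 233231]
 [   255    210     70     88   1969]]
red 1289 [0.4202 0.0452]
gray 1969 [ 0.4626 -0.0633]
red along 0.06905698821610162 0.16011533794819377 across -0.020192142774791227 0.022214416488579497
0.074 -0.0192 0.0222; 0.084 -0.0192 0.0220; 0.094 -0.0202 0.0217; 0.104 -0.0202 0.0214; 0.114 -0.0201 0.0211; 0.124 -0.0191 0.0198; 0.134 -0.0181 0.0185; 0.144 -0.0181 0.0172; 0.154 -0.0171 0.0160; 0.164 -0.0140 0.0148; 
gray along -0.04306121653637648 0.06970379550732857 across -0.0371205587098975 0.04759363043366388
-0.038 -0.0371 0.0476; -0.028 -0.0368 0.0225; -0.018 -0.0365 0.0136; -0.008 -0.0363 0.0134; 0.002 -0.0079 0.0153; 0.012 -0.0080 0.0152; 0.022 -0.0080 0.0149; 0.032 -0.0070 0.0134; 0.042 -0.0092 0.0141; 0.052 -0.0137 0.0172; 0.062 -0.0159 0.0202; 0.072 -0.0159 0.0201; 
[-0.3633  0.9317] 21.303403803588687 [ 0.4626 -0.0633]
```

```bash
python3 - <<'E'
from h import *
f=np.load("pics/w1.npz");P=(f['R'],f['t']); 
print(at("wrist",[(289,288),(289,240)],.008,P), at("top",[(120+462/2.5,140+212/2.5)],.008))
y=np.radians(22.8);d=np.array([-np.sin(y),np.cos(y)]);g=np.array([.4567,-.0398]);print("tip",g-d*.052,"ends",g+d*.136)
q=proj("wrist",np.r_[np.c_[[g-d*.052,g+d*.136],[.008,.008]]],P);print(q)
E
```

```text
[[ 0.4772 -0.089 ]
 [ 0.4531 -0.0304]] [[ 0.4763 -0.0866]]
tip [ 0.4769 -0.0877] ends [0.404  0.0856]
[[289.1761 287.0659]
 [287.2151 125.9661]]
```

>>> send_rows([
  [1,[-2,0.7,2],[0,0,0]],
  [1,[-3,0,3],[0,0,0]],
  [1,[-2.8,0,3],[0,0,0]],
  [1,[0,0,3],[0,0,-1]],
  [1,[0,0,3],[0,0,0]],
  [1,[0,0,2],[0,0,0]],
  [1,[0,0,0],[0,0,0]],
  [1,[0,0,0],[0,0,0]],
  [1,[0,0,0],[0,0,0]],
  [1,[0,0,0],[0,0,0]],
])

```text
time: 3.48
position: [0.457, -0.0392, 0.0435]
eef_rot: [1.737, 2.615, 0.001]
ft_force: [0.3, -0.4, 1.2]
opening: 1.003
finger_force: 0.0
```

>>> send_rows([
  [1,[0,0,1.5],[0,0,0]],
  [1,[0,0,1.5],[0,0,0]],
  [1,[0,0,1],[0,0,0]],
  [1,[0,0,0],[0,0,0]],
  [-1,[0,0,0],[0,0,0]],
  [-1,[0,0,0],[0,0,0]],
  [-1,[0,0,0],[0,0,0]],
  [-1,[0,0,0],[0,0,0]],
  [-1,[0,0,0],[0,0,0]],
  [-1,[0,0,0],[0,0,0]],
], newtons=60)

```text
time: 4.32
position: [0.4562, -0.0393, 0.0025]
eef_rot: [1.738, 2.616, -0.0]
ft_force: [-3.3, 0.4, 10.6]
opening: 0.262
finger_force: 58.3
```

>>> send_rows([
  [-1,[0,0,0],[0,0,0]],
  [-1,[0,0,0],[0,0,0]],
  [-1,[0,0,0],[0,0,0]],
  [-1,[0,0,0],[0,0,0]],
  [-1,[0,0,0],[0,0,0]],
  [-1,[0,0,0],[0,0,0]],
  [-1,[0,0,-1],[0,0,0]],
  [-1,[0,0,-1],[0,0,0]],
  [-1,[0,0,-1],[0,0,0]],
  [-1,[0,0,0],[0,0,0]],
])

```text
time: 5.15
position: [0.4571, -0.0394, 0.0343]
eef_rot: [1.737, 2.614, 0.002]
ft_force: [0.1, 0.2, -0.8]
opening: 0.26
finger_force: 58.8
```

>>> send_rows([
  [-1,[0,0,-3],[0,0,0]],
  [-1,[0,0,-4],[0,0,5]],
  [-1,[0,0,-4],[0,0,6]],
  [-1,[0,0,-3],[0,0,6]],
  [-1,[0,0,-2.6],[0,0,6]],
  [-1,[-2,0,0],[0,0,4.8]],
  [-1,[-3,0,0],[0,0,0]],
  [-1,[-4,0,0],[0,0,0]],
  [-1,[-4,0,0],[0,0,0]],
  [-1,[-3,0,0],[0,0,0]],
])

```text
time: 5.98
position: [0.4431, -0.201, 0.1981]
eef_rot: [2.316, 2.122, -0.001]
ft_force: [0.3, 0.4, -2.3]
opening: 0.258
finger_force: 59.7
```

>>> send_rows([
  [-1,[-3,0,0],[0,0,0]],
  [-1,[-2,0,0],[0,0,0]],
  [-1,[0,0,0],[0,0,0]],
  [-1,[0,0,0],[0,0,0]],
  [-1,[0,0,0],[0,0,0]],
  [-1,[0,0,0],[0,0,0]],
  [-1,[0,0,0],[0,0,0]],
  [-1,[0,0,0],[0,0,0]],
  [-1,[0,0,0],[0,0,0]],
  [-1,[0,0,0],[0,0,0]],
])

```text
time: 6.82
position: [0.4395, -0.2481, 0.1979]
eef_rot: [2.316, 2.123, -0.0]
ft_force: [0.8, 0.1, -1.4]
opening: 0.26
finger_force: 59.7
```

```bash
cat >> h.py <<'E'
def snap(n):
    P=tool(); im=imaging.get_image("wrist")[:,:,::-1].copy()
    cv2.imwrite(f"pics/{n}.png",im); np.savez(f"pics/{n}.npz",R=P[0],t=P[1]); return im,P
def load(n):
    f=np.load(f"pics/{n}.npz"); return cv2.imread(f"pics/{n}.png"),(f['R'],f['t'])
E
python3 - <<'E'
from h import *
print(snap("w2")[1])
E
```

```text
(array([[ 0.0867,  0.9962,  0.0001],
       [ 0.9962, -0.0867, -0.0002],
       [-0.0002,  0.0001, -1.    ]]), array([ 0.4395, -0.2481,  0.1979]))
```

View pics/w2.png

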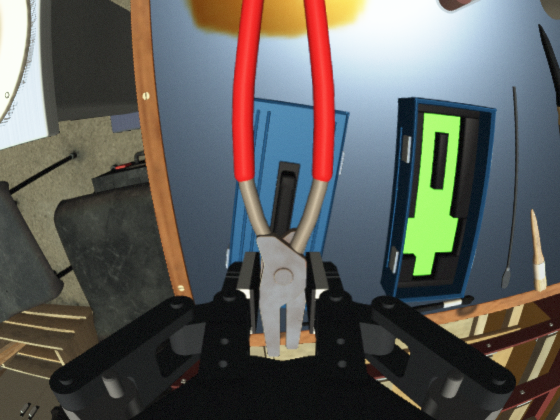

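```bash
cat >> h.py <<'E'
from scipy.ndimage import map_coordinates, gaussian_filter
from scipy.optimize import minimize
def occ(polys,holes=()):
    "0.5 mm occupancy raster of local polygons (m), centre at 400,400"
    a=np.zeros((800,800),np.uint8)
    for c,ps in((255,polys),(0,holes)):
        for p in ps: cv2.fillPoly(a,[np.round((np.array(p)*2000+400)*16).astype(np.int32)],c,shift=4)
    return gaussian_filter(a/255.,1.2)
def rect(x0,x1,y0,y1): return [(x0/1e3,y0/1e3),(x1/1e3,y0/1e3),(x1/1e3,y1/1e3),(x0/1e3,y1/1e3)]
def fit(name,mask,roi,layers,g,pose=None,base=0.):
    "layers: list of (z, occ map): pixel set iff inside all. g=(x,y,yaw)"
    u0,u1,v0,v1=roi; u,v=np.meshgrid(np.arange(u0,u1),np.arange(v0,v1)); uv=np.c_[u.ravel(),v.ravel()]
    M=gaussian_filter(mask.astype(float),.5)[v0:v1,u0:u1].ravel()
    W=[(at(name,uv,z+base,pose),o) for z,o in layers]
    def pred(p):
        c,s=np.cos(p[2]),np.sin(p[2]); q=1.
        for X,o in W:
            d=X-p[:2]; L=np.c_[d[:,0]*c+d[:,1]*s,-d[:,0]*s+d[:,1]*c]
            q=q*map_coordinates(o,[L[:,1]*2000+400,L[:,0]*2000+400],order=1)
        return q
    f=lambda p:np.sum((pred(p)-M)**2)
    best=None
    for dy in(0,.08,-.08):
        s0=np.array(g)+[0,0,dy]
        b=minimize(f,s0,method="Nelder-Mead",options=dict(initial_simplex=s0+np.array([[0,0,0],[.01,0,0],[0,.01,0],[0,0,.08]]),xatol=1e-5,fatol=1e-3))
        if best is None or b.fun<best.fun: best=b
    return best.x,best.fun,M.sum()
POCK=occ([rect(-15,15,-97,-66),rect(-39,39,-66,-18),rect(-25.5,25.5,-18.1,97)],[rect(-6,6,15,78)])
INN=occ([rect(-44,44,-106,106)])
CASE=[(.009,POCK),(.022,POCK),(.048,INN)]
def green(im):
    h,s,v=cv2.split(cv2.cvtColor(im,cv2.COLOR_BGR2HSV)); return (h>35)&(h<75)&(s>100)&(v>90)
def redm(im):
    h,s,v=cv2.split(cv2.cvtColor(im,cv2.COLOR_BGR2HSV)); return ((h<7)|(h>172))&(s>150)&(v>70)
E
python3 - <<'E'
from h import *
im,P=load("w2")
print("case wrist",fit("wrist",green(im),(380,500,90,310),CASE,(.6,-.275,-.08),P))
t=cv2.imread("pics/top0.png")
print("case top",fit("top",green(t),(325,425,155,210),CASE,(.6,-.275,-.08)))
m=redm(im);m[:,:220]=0;m[:,345:]=0;m[190:]=0
R,T=P; q=np.argwhere(m)[:,::-1]; X=np.c_[at("wrist",q,T[2]+.0045,P),np.full(len(q),T[2]+.0045)]; L=(X-T)@R
for lo in np.arange(.03,.14,.01):
    k=(L[:,0]>=lo)&(L[:,0]<lo+.01)
    if k.any(): y=L[k,1]; print("%.3f %.4f %.4f %.4f %.4f"%(lo+.005,y.min(),y[y<0].max(),y[y>0].min(),y.max()))
print(L[:,0].min(), L[L[:,1]<0,0].min(),L[L[:,1]>0,0].min())
uv=[(285,275),(276,355),(291,349)];Z=T[2]+.0095
print("rivet/tips tool",(np.c_[at("wrist",uv,Z,P),[Z]*3]-T)@R)
E
```

```text
case wrist (array([ 0.6077, -0.2823, -0.0923]), np.float64(276.3821532713332), np.float64(5282.0))
case top (array([ 0.6069, -0.2833, -0.0956]), np.float64(163.93535412635904), np.float64(1279.0))
0.045 -0.0209 -0.0126 0.0129 0.0217
0.055 -0.0211 -0.0124 0.0132 0.0218
0.065 -0.0213 -0.0123 0.0131 0.0220
0.075 -0.0212 -0.0121 0.0133 0.0220
0.085 -0.0206 -0.0117 0.0124 0.0214
0.095 -0.0201 -0.0108 0.0116 0.0209
0.105 -0.0188 -0.0096 0.0108 0.0196
0.115 -0.0180 -0.0088 0.0096 0.0188
0.125 -0.0168 -0.0084 0.0092 0.0176
0.04484206241809759 0.04485385792560527 0.04484206241809759
rivet/tips tool [[ 0.0013  0.0013 -0.0095]
 [-0.0502 -0.0034 -0.0095]
 [-0.0456  0.0047 -0.0095]]
```

>>> send_rows([
  [-1,[-1,2,0],[0,0,0.3]],
  [-1,[-1,3,0],[0,0,0]],
  [-1,[-1,3,0],[0,0,0]],
  [-1,[-1,3,0],[0,0,0]],
  [-1,[-1,3,0],[0,0,0]],
  [-1,[-1.06,2,0],[0,0,0]],
  [-1,[0,1.02,0],[0,0,0]],
  [-1,[0,0,3],[0,0,0]],
  [-1,[0,0,3],[0,0,0]],
  [-1,[0,0,3],[0,0,0]],
])

```text
time: 7.7
position: [0.6035, -0.3243, 0.1066]
eef_rot: [2.321, 2.116, -0.0]
ft_force: [-0.1, -0.5, -2.9]
opening: 0.263
finger_force: 59.7
```

>>> send_rows([
  [-1,[0,0,2.5],[0,0,0]],
  [-1,[0,0,1.5],[0,0,0]],
  [-1,[0,0,0.5],[0,0,0]],
  [-1,[0,0,0],[0,0,0]],
  [-1,[0,0,0],[0,0,0]],
  [-1,[0,0,0],[0,0,0]],
  [-1,[0,0,0],[0,0,0]],
  [-1,[0,0,0],[0,0,0]],
  [-1,[0,0,0],[0,0,0]],
  [-1,[0,0,0],[0,0,0]],
])

```text
time: 8.53
position: [0.6034, -0.3245, 0.0632]
eef_rot: [2.321, 2.116, -0.0]
ft_force: [0.2, -0.0, -1.4]
opening: 0.261
finger_force: 59.7
```

```bash
python3 - <<'E'
from h import *
im,P=snap("w3");print(P[1],P[0][:,1])
E
```

```text
[ 0.6034 -0.3245  0.0632] [ 0.9957 -0.0924  0.0004]
```

View pics/w3.png

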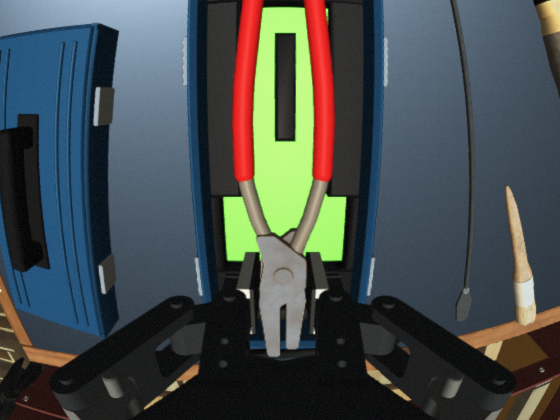

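```bash
python3 - <<'E'
from h import *
im,P=load("w3"); c=np.array([.6077,-.2823]);a=-.0923;y=np.array([-np.sin(a),np.cos(a)]);x=np.array([y[1],-y[0]])
for lx,ly,z in[(-.039,-.018,.022),(-.030,-.018,.022),(-.039,-.066,.009),(.039,-.066,.009),(.030,-.018,.022),(0,.078,.022),(0,.015,.022),(-.006,.04,.022),(.006,.04,.022)]:
    print(lx,ly,z,proj("wrist",[*(c+x*lx+y*ly),z],P)[0])
g=green(im)
print("col run row240",np.flatnonzero(g[240])[[0,-1]],"col 235 rows",np.flatnonzero(g[:,235])[[0,-1]],"col 335",np.flatnonzero(g[:,335])[[0,-1]])
t=~g[:,275:300]; print("tongue rows", np.flatnonzero(t[:160].mean(1)>.5)[[0,-1]], np.flatnonzero(~g[80,262:305])+262)
E
```

```text
-0.039 -0.018 0.022 [217.3263 197.4845]
-0.03 -0.018 0.022 [232.1834 197.4244]
-0.039 -0.066 0.009 [225.7159 259.9807]
0.039 -0.066 0.009 [340.0054 259.8935]
0.03 -0.018 0.022 [333.5972 197.36  ]
0 0.078 0.022 [282.8015  31.0432]
0 0.015 0.022 [282.8836 141.1197]
-0.006 0.04 0.022 [272.0323  97.    ]
0.006 0.04 0.022 [293.6824  96.9919]
col run row240 [225 343] col 235 rows [196 260] col 335 [196 260]
tongue rows [  0 140] [275 276 277 278 279 280 281 282 283 284 285 286 287 288 289 290 291 292
 293 294]
```

>>> send_rows([
  [-1,[0,0.09,0],[0,0,0]],
  [-1,[0,0,1.5],[0,0,0]],
  [-1,[0,0,1],[0,0,0]],
  [-1,[0,0,0.5],[0,0,0]],
  [-1,[0,0,0.5],[0,0,0]],
  [-1,[0,0,0.4],[0,0,0]],
  [-1,[0,0,0.4],[0,0,0]],
  [-1,[0,0,0.4],[0,0,0]],
  [-1,[0,0,0.1],[0,0,0]],
  [-1,[0,0,0],[0,0,0]],
])

```text
time: 9.42
position: [0.6041, -0.3244, 0.0147]
eef_rot: [-2.322, -2.116, 0.0]
ft_force: [0.5, 0.1, -2.0]
opening: 0.258
finger_force: 59.7
```

>>> send_rows([
  [-1,[0,0,0.1],[0,0,0]],
  [-1,[0,0,0.1],[0,0,0]],
  [-1,[0,0,0.1],[0,0,0]],
  [-1,[0,0,0],[0,0,0]],
  [-1,[0,0,0],[0,0,0]],
  [-1,[0,0,0],[0,0,0]],
  [-1,[0,0,0],[0,0,0]],
  [-1,[0,0,0],[0,0,0]],
  [-1,[0,0,0],[0,0,0]],
  [-1,[0,0,0],[0,0,0]],
])

```text
time: 10.25
position: [0.6042, -0.3245, 0.0119]
eef_rot: [2.322, 2.116, -0.0]
ft_force: [0.3, -0.6, -0.9]
opening: 0.256
finger_force: 59.9
```

>>> send_rows([
  [-1,[0,0,0.1],[0,0,0]],
  [-1,[0,0,0.1],[0,0,0]],
  [-1,[0,0,0],[0,0,0]],
  [-1,[0,0,0],[0,0,0]],
  [-1,[0,0,0],[0,0,0]],
  [-1,[0,0,0],[0,0,0]],
  [-1,[0,0,0],[0,0,0]],
  [-1,[0,0,0],[0,0,0]],
  [-1,[0,0,0],[0,0,0]],
  [-1,[0,0,0],[0,0,0]],
])

```text
time: 11.08
position: [0.6043, -0.3246, 0.0115]
eef_rot: [2.321, 2.116, -0.0]
ft_force: [-7.7, 5.2, 17.7]
opening: 0.261
finger_force: 64.0
```

>>> send_rows([
  [-0.15,[0,0,0],[0,0,0]],
  [-0.15,[0,0,0],[0,0,0]],
  [-0.15,[0,0,0],[0,0,0]],
  [-0.15,[0,0,0],[0,0,0]],
  [-0.15,[0,0,0],[0,0,0]],
  [-0.15,[0,0,-1],[0,0,0]],
  [-0.15,[0,0,-2],[0,0,0]],
  [-0.15,[0,0,-2],[0,0,0]],
  [-0.15,[0,0,0],[0,0,0]],
  [-0.15,[0,0,0],[0,0,0]],
])

```text
time: 11.92
position: [0.6048, -0.3248, 0.0618]
eef_rot: [2.32, 2.115, 0.001]
ft_force: [0.6, 0.2, 0.1]
opening: 0.423
finger_force: 0.0
```

```bash
python3 - <<'E'
from h import *
im,P=snap("w4");print(P[1],P[0][:,1])
E
```

```text
[ 0.6048 -0.3248  0.0618] [ 0.9957 -0.0924  0.0023]
```

View pics/w4.png

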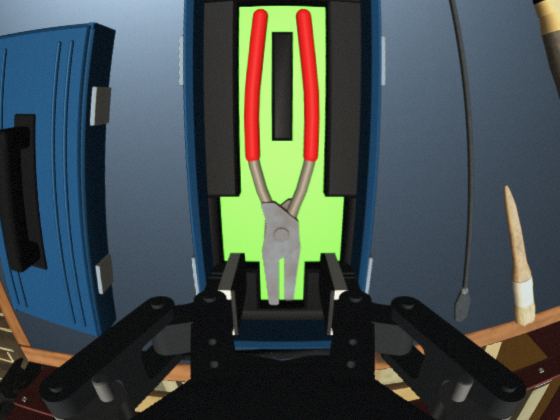

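```bash
cat >> h.py <<'E'
SLOT=occ([rect(3,21,-69,69),rect(-22,41,-28,28)])
TRAY=[(.006,SLOT),(.018,SLOT)]
E
python3 - <<'E'
from h import *
t=cv2.imread("pics/top0.png")
print("tray top",fit("top",green(t),(130,220,145,195),TRAY,(.62,.29,-.25)))
E
```

```text
tray top (array([ 0.6236,  0.295 , -0.2374]), np.float64(106.68144720997098), np.float64(579.0))
```

>>> send_rows([
  [0,[0,0,-3],[0,0,0]],
  [0.5,[0,0,-4],[0,0,0]],
  [1,[0,0,-4],[0,0,0]],
  [1,[2,0,-3],[0,0,0]],
  [1,[4,0,0],[0,0,0]],
  [1,[4,0,0],[0,0,0]],
  [1,[4,0,0],[0,0,0]],
  [1,[4,0,0],[0,0,0]],
  [1,[4,0,0],[0,0,0]],
  [1,[4,0,0],[0,0,0]],
])

```text
time: 12.8
position: [0.6277, -0.0636, 0.1991]
eef_rot: [-2.321, -2.115, 0.001]
ft_force: [0.5, 0.1, 0.2]
opening: 1.0
finger_force: 0.0
```

>>> send_rows([
  [1,[4,-0.5,0],[0,0,0]],
  [1,[4,-0.5,0],[0,0,0]],
  [1,[4,-0.5,0],[0,0,0]],
  [1,[4,-0.5,0],[0,0,0]],
  [1,[4,-0.5,0],[0,0,0]],
  [1,[4,-0.5,0],[0,0,0]],
  [1,[4,-0.5,0],[0,0,0]],
  [1,[4,-0.4,0],[0,0,0]],
  [1,[3,0,0],[0,0,0]],
  [1,[2,0,0],[0,0,0]],
])

```text
time: 13.63
position: [0.6227, 0.3097, 0.1987]
eef_rot: [-2.319, -2.118, 0.002]
ft_force: [-0.2, -0.0, -0.5]
opening: 0.996
finger_force: 0.0
```

>>> send_rows([
  [1,[0,0,0],[0,0,4.5]],
  [1,[0,0,0],[0,0,4.5]],
  [1,[0,0,0],[0,0,0]],
  [1,[0,0,0],[0,0,0]],
  [1,[0,0,0],[0,0,0]],
  [1,[0,0,0],[0,0,0]],
  [1,[0,0,0],[0,0,0]],
  [1,[0,0,0],[0,0,0]],
  [1,[0,0,0],[0,0,0]],
  [1,[0,0,0],[0,0,0]],
])

```text
time: 14.47
position: [0.6236, 0.3064, 0.1998]
eef_rot: [2.48, 1.928, -0.0]
ft_force: [0.2, 0.4, 0.2]
opening: 1.003
finger_force: 0.0
```

```bash
python3 - <<'E'
from h import *
im,P=snap("w5");print(P[1],P[0][:,1]); g=green(im); q=np.argwhere(g); print(q.min(0),q.max(0),len(q))
c=at("wrist",[q.mean(0)[::-1]],.006,P)[0];print(c)
(v0,u0),(v1,u1)=q.min(0)-8,q.max(0)+9
print(fit("wrist",g,(max(u0,0),min(u1,560),max(v0,0),min(v1,420)),TRAY,(c[0],c[1],-.25),P))
m=redm(im); n,l,st,ce=cv2.connectedComponentsWithStats(m.astype(np.uint8)); print([(s,at("wrist",[x],.045,P)[0]) for s,x in zip(st[1:],ce[1:]) if s[4]>150])
E
```

```text
[0.6236 0.3064 0.1998] [ 0.9691 -0.2469  0.    ]
[125 269] [248 323] 4012
[0.636 0.295]
(array([ 0.6244,  0.2958, -0.2339]), np.float64(218.20363010253334), np.float64(4012.0))
[(array([135,  43, 100,  37, 583], dtype=int32), array([0.5701, 0.4484])), (array([251, 162,  19,  64, 987], dtype=int32), array([0.6018, 0.3075])), (array([476, 246,  42,  50, 304], dtype=int32), array([0.8435, 0.156 ])), (array([ 485,  254,   49,   55, 1828], dtype=int32), array([0.8794, 0.1181]))]
```

View pics/w5.png

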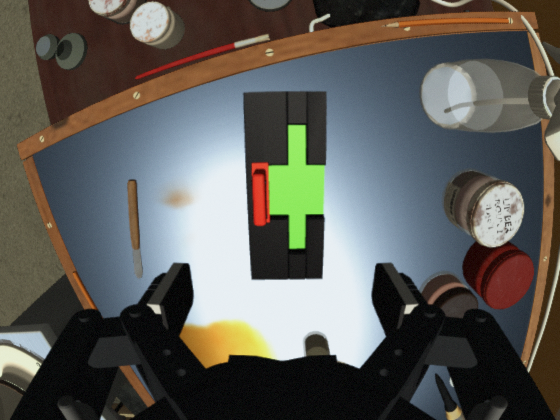

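>>> send_rows([
  [1,[0,0,2],[0,0,-0.9]],
  [1,[-1,-2.27,3],[0,0,0]],
  [1,[0,0,4],[0,0,0]],
  [1,[0,0,3],[0,0,0]],
  [1,[0,0,2],[0,0,0]],
  [1,[0,0,2],[0,0,0]],
  [1,[0,0,1.1],[0,0,0]],
  [1,[0,0,0],[0,0,0]],
  [1,[0,0,0],[0,0,0]],
  [-1,[0,0,0],[0,0,0]],
], newtons=80)

```text
time: 15.35
position: [0.5999, 0.3022, 0.0303]
eef_rot: [2.465, 1.947, 0.003]
ft_force: [0.1, -0.3, -0.4]
opening: 0.885
finger_force: 0.0
```

>>> send_rows([
  [-1,[0,0,0],[0,0,0]],
  [-1,[0,0,0],[0,0,0]],
  [-1,[0,0,0],[0,0,0]],
  [-1,[0,0,0],[0,0,0]],
  [-1,[0,0,0],[0,0,0]],
  [-1,[0,0,0],[0,0,0]],
  [-1,[0,0,0],[0,0,0]],
  [-1,[0,0,0],[0,0,0]],
  [-1,[0,0,0],[0,0,0]],
  [-1,[0,0,0],[0,0,0]],
])

```text
time: 16.18
position: [0.5995, 0.302, 0.0293]
eef_rot: [2.465, 1.947, 0.001]
ft_force: [-1.2, -0.1, 5.7]
opening: 0.115
finger_force: 80.3
```

>>> send_rows([
  [-1,[0,0,-0.5],[0,0,0]],
  [-1,[0,0,-1],[0,0,0]],
  [-1,[0,0,-2],[0,0,0]],
  [-1,[0,0,-2.5],[0,0,0]],
  [-1,[0,0,-2.5],[0,0,-2]],
  [-1,[0,0,-2.5],[0,0,-2]],
  [-1,[0,0,-2.5],[0,0,-2]],
  [-1,[0,0,-2],[0,0,-2.1]],
  [-1,[0,0,-1],[0,0,0]],
  [-1,[0,0,0],[0,0,0]],
])

```text
time: 17.02
position: [0.5998, 0.3023, 0.1967]
eef_rot: [2.322, 2.114, 0.005]
ft_force: [1.0, 0.3, -2.1]
opening: 0.117
finger_force: 79.4
```

>>> send_rows([
  [-1,[-1,0,0],[0,0,0]],
  [-1,[-2,0.7,0],[0,0,0]],
  [-1,[-3,1,0],[0,0,0]],
  [-1,[-3.5,1,0],[0,0,0]],
  [-1,[-3.5,1,0],[0,0,0]],
  [-1,[-3.5,0,0],[0,0,0]],
  [-1,[-3.5,0,0],[0,0,0]],
  [-1,[-3.5,0,0],[0,0,0]],
  [-1,[-3.5,0,0],[0,0,0]],
  [-1,[-3.5,0,0],[0,0,0]],
])

```text
time: 17.85
position: [0.6064, -0.0072, 0.1919]
eef_rot: [-2.322, -2.114, 0.003]
ft_force: [-0.5, 0.8, -1.8]
opening: 0.12
finger_force: 79.2
```

>>> send_rows([
  [-1,[-3.5,0,0],[0,0,0]],
  [-1,[-3.5,0,0],[0,0,0]],
  [-1,[-3.5,0,0],[0,0,0]],
  [-1,[-3.5,0,0],[0,0,0]],
  [-1,[-3.5,0,0],[0,0,0]],
  [-1,[-3.5,0,0],[0,0,0]],
  [-1,[-3,0,0],[0,0,0]],
  [-1,[-2,0,0],[0,0,0]],
  [-1,[-1.5,0,0],[0,0,0]],
  [-1,[0,0,0],[0,0,0]],
])

```text
time: 18.68
position: [0.5811, -0.2816, 0.192]
eef_rot: [-2.324, -2.111, 0.002]
ft_force: [0.5, 0.6, -2.3]
opening: 0.117
finger_force: 79.2
```

>>> send_rows([
  [-1,[0,0,2],[0,0,0]],
  [-1,[0,0,3],[0,0,0]],
  [-1,[0,0,2],[0,0,0]],
  [-1,[0,0,0],[0,0,0]],
  [-1,[0,0,0],[0,0,0]],
  [-1,[0,0,0],[0,0,0]],
  [-1,[0,0,0],[0,0,0]],
  [-1,[0,0,0],[0,0,0]],
  [-1,[0,0,0],[0,0,0]],
  [-1,[0,0,0],[0,0,0]],
])

```text
time: 19.52
position: [0.5826, -0.279, 0.1245]
eef_rot: [2.321, 2.116, 0.0]
ft_force: [-0.2, -0.8, -1.6]
opening: 0.121
finger_force: 79.1
```

```bash
python3 - <<'E'
from h import *
im,P=snap("w6");print(P[1],P[0][:,1]); g=green(im); g[300:]=0
b=P[1][2]-.0293
print(fit("wrist",g,(150,450,0,300),TRAY,(.6086,-.2824,-.092),P,b))
E
```

```text
[ 0.5826 -0.279   0.1245] [ 0.9957 -0.0924  0.0007]
(array([ 0.6089, -0.2808, -0.0836]), np.float64(1591.3974672382988), np.float64(10274.539230585719))
```

View pics/w6.png

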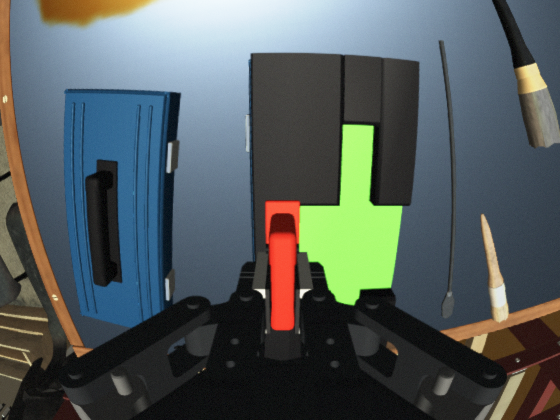

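```bash
python3 - <<'E'
from h import *
im,P=load("w6"); g=green(im)
b=P[1][2]-.0293
for roi in((303,440,100,285),(303,440,100,260)):print(fit("wrist",g,roi,TRAY,(.6086,-.2824,-.092),P,b))
E
```

```text
(array([ 0.6083, -0.2807, -0.0917]), np.float64(597.9922615306243), np.float64(9562.893285362943))
(array([ 0.6083, -0.2807, -0.0929]), np.float64(113.97848654813406), np.float64(7783.0))
```

>>> send_rows([
  [-1,[-0.17,0.04,0],[0,0,0]],
  [-1,[0,0,2],[0,0,0]],
  [-1,[0,0,1.5],[0,0,0]],
  [-1,[0,0,0.8],[0,0,0]],
  [-1,[0,0,0.4],[0,0,0]],
  [-1,[0,0,0.3],[0,0,0]],
  [-1,[0,0,0.3],[0,0,0]],
  [-1,[0,0,0.3],[0,0,0]],
  [-1,[0,0,0],[0,0,0]],
  [-1,[0,0,0],[0,0,0]],
])

```text
time: 20.4
position: [0.5828, -0.2808, 0.0681]
eef_rot: [2.321, 2.116, -0.0]
ft_force: [-1.0, -0.1, -2.0]
opening: 0.118
finger_force: 79.2
```

>>> send_rows([
  [-1,[0,0,0.3],[0,0,0]],
  [-1,[0,0,0.3],[0,0,0]],
  [-1,[0,0,0.2],[0,0,0]],
  [-1,[0,0,0.2],[0,0,0]],
  [-1,[0,0,0.2],[0,0,0]],
  [-1,[0,0,0.2],[0,0,0]],
  [-1,[0,0,0],[0,0,0]],
  [-1,[0,0,0],[0,0,0]],
  [-1,[0,0,0],[0,0,0]],
  [-1,[0,0,0],[0,0,0]],
])

```text
time: 21.23
position: [0.5827, -0.2807, 0.054]
eef_rot: [2.322, 2.116, -0.0]
ft_force: [-0.8, -0.4, -1.7]
opening: 0.116
finger_force: 79.2
```

>>> send_rows([
  [-1,[0,0,0.1],[0,0,0]],
  [-1,[0,0,0.1],[0,0,0]],
  [-1,[0,0,0.05],[0,0,0]],
  [-1,[0,0,0],[0,0,0]],
  [-1,[0,0,0],[0,0,0]],
  [-1,[0,0,0],[0,0,0]],
  [-1,[0,0,0],[0,0,0]],
  [-1,[0,0,0],[0,0,0]],
  [-1,[0,0,0],[0,0,0]],
  [-1,[0,0,0],[0,0,0]],
])

```text
time: 22.07
position: [0.5826, -0.2807, 0.0513]
eef_rot: [-2.322, -2.116, 0.0]
ft_force: [0.2, -0.2, -1.7]
opening: 0.116
finger_force: 79.4
```

>>> send_rows([
  [-0.3,[0,0,0],[0,0,0]],
  [-0.3,[0,0,0],[0,0,0]],
  [-0.3,[0,0,0],[0,0,0]],
  [-0.3,[0,0,0],[0,0,0]],
  [-0.3,[0,0,-1],[0,0,0]],
  [-0.3,[0,0,-2],[0,0,0]],
  [-0.3,[0,0,-4],[0,0,0]],
  [-0.3,[0,0,-4],[0,0,0]],
  [-0.3,[0,0,-4],[0,0,0]],
  [-0.3,[0,0,0],[0,0,0]],
])

```text
time: 22.9
position: [0.5845, -0.2818, 0.2112]
eef_rot: [2.313, 2.109, 0.005]
ft_force: [0.2, -0.1, 2.0]
opening: 0.352
finger_force: 0.0
```

```bash
python3 - <<'E'
from h import *
im,P=snap("w7");print(P[1],P[0][:,1]); g=green(im)
q=np.argwhere(g); (v0,u0),(v1,u1)=q.min(0)-6,q.max(0)+7; print(v0,v1,u0,u1)
b=.022
print(fit("wrist",g,(u0,u1,v0,min(v1,285)),TRAY,(.6086,-.2824,-.092),P,b))
E
```

```text
[ 0.5845 -0.2818  0.2112] [ 0.9957 -0.0923  0.0103]
107 249 282 351
(array([ 0.6088, -0.2826, -0.0949]), np.float64(837.8607840557713), np.float64(3782.0))
```

View pics/w7.png

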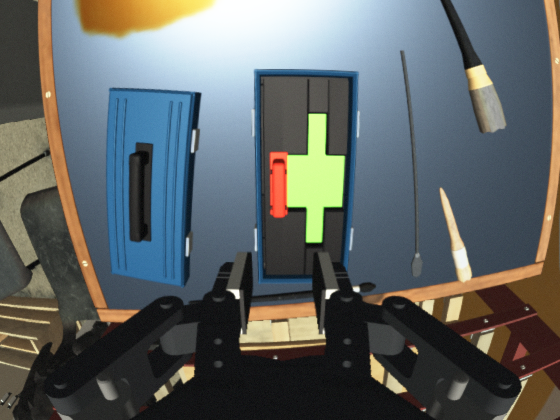

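```bash
python3 - <<'E'
from h import *
im,P=snap("w8");print(P[1],P[0][:,1]); g=green(im)
for b in(.02,.022,.024,.028):print(b,fit("wrist",g,(270,365,95,265),TRAY,(.6086,-.2824,-.092),P,b))
im,P=load("w5")
e=at("wrist",[(132,180),(141,277)],.008,P);print(e)
d=e[0]-e[1];print(np.linalg.norm(d),np.degrees(np.arctan2(-d[0],d[1])),e.mean(0))
E
```

```text
[ 0.5839 -0.2814  0.2073] [ 0.9957 -0.0923  0.0072]
0.02 (array([ 0.6096, -0.2828, -0.1193]), np.float64(932.9851751110224), np.float64(3750.999999999999))
0.022 (array([ 0.6086, -0.2827, -0.0949]), np.float64(927.4843712366963), np.float64(3750.999999999999))
0.024 (array([ 0.6082, -0.2821, -0.0949]), np.float64(925.0842157499559), np.float64(3750.999999999999))
0.028 (array([ 0.6076, -0.2811, -0.0935]), np.float64(943.764918026544), np.float64(3750.999999999999))
[[0.4592 0.3511]
 [0.4201 0.232 ]]
0.1253299521362053 -18.207041681836195 [0.4396 0.2916]
```

>>> send_rows([
  [-0.3,[2,-0.5,0],[0,0,0]],
  [0,[3.8,-1.2,0],[0,0,0]],
  [0,[3.8,-1.2,0],[0,0,0]],
  [0,[3.8,-1.2,0],[0,0,0]],
  [0,[3.8,-1.2,0],[0,0,0]],
  [0,[3.8,-1.2,0],[0,0,0]],
  [0,[3.8,-1.2,0],[0,0,0]],
  [0,[3.8,-1.2,0],[0,0,0]],
  [0,[3.8,-1.2,0],[0,0,0]],
  [0,[3.8,-1.2,0],[0,0,0]],
])

```text
time: 23.83
position: [0.5023, 0.0919, 0.2006]
eef_rot: [-2.321, -2.116, 0.002]
ft_force: [1.5, -0.2, 0.7]
opening: 0.5
finger_force: 0.0
```

>>> send_rows([
  [0,[3.8,-1.2,0],[0,0,0]],
  [0,[3.8,-1.2,0],[0,0,0]],
  [0,[3.8,-1.2,0],[0,0,0]],
  [0,[3.8,-1.2,0],[0,0,0]],
  [0,[3.8,-1.2,0],[0,0,0]],
  [0,[3.4,-0.1,0],[0,0,0]],
  [0,[2,0,1],[0,0,3]],
  [0,[0,0,2],[0,0,5]],
  [0,[0,0,3],[0,0,4.9]],
  [0,[0,0,2.7],[0,0,0]],
])

```text
time: 24.67
position: [0.4646, 0.339, 0.1123]
eef_rot: [-2.549, -1.836, 0.002]
ft_force: [-0.0, 0.1, -0.5]
opening: 0.5
finger_force: 0.0
```

>>> send_rows([
  [0,[0,0,0],[0,0,0]],
  [0,[0,0,0],[0,0,0]],
  [0,[0,0,0],[0,0,0]],
  [0,[0,0,0],[0,0,0]],
  [0,[0,0,0],[0,0,0]],
  [0,[0,0,0],[0,0,0]],
  [0,[0,0,0],[0,0,0]],
  [0,[0,0,0],[0,0,0]],
  [0,[0,0,0],[0,0,0]],
  [0,[0,0,0],[0,0,0]],
])

```text
time: 25.5
position: [0.4654, 0.3388, 0.1144]
eef_rot: [2.545, 1.842, -0.0]
ft_force: [-0.2, -0.0, -0.4]
opening: 0.498
finger_force: 0.0
```

```bash
python3 - <<'E'
from h import *
im,P=snap("w9");print(P[1],P[0][:,1])
E
```

```text
[0.4654 0.3388 0.1144] [ 0.95   -0.3124 -0.    ]
```

View pics/w9.png

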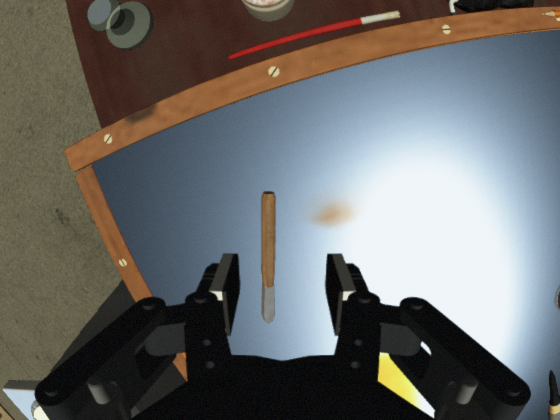

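```bash
python3 - <<'E'
from h import *
im,P=load("w9"); h,s,v=cv2.split(cv2.cvtColor(im,cv2.COLOR_BGR2HSV))
m=(h<20)&(s>90); m[:,:250]=0; m[:,290:]=0; m[:180]=0; m[300:]=0
q=np.argwhere(m)
for a in(195,215,235,255,270,280):
    c=q[q[:,0]==a][:,1]; print(a,c.min(),c.max())
print(q.min(0),q.max(0))
R,T=P
e=at("wrist",[(268.5,191),(268.5,322.5),(268.5,286)],.010,P); d=e[0]-e[1]; L=np.linalg.norm(d);d/=L
yaw=np.arctan2(-d[0],d[1]); g=(e[0]-.054*d); print("len",L,"deg",np.degrees(yaw),"grip(y=10)",g,"bound",np.dot(e[2]-e[0],d)+.064)
print("psi",np.degrees(np.arctan2(R[1,1],R[0,1])),"tool d cm",100*R.T@(np.r_[g,.004]-T))
E
```

```text
195 263 273
215 262 274
235 262 273
255 262 273
270 262 273
280 263 272
[192 262] [286 274]
len 0.12742652600939228 deg -19.204900423779446 grip(y=10) [0.441  0.3021] bound -0.02227164451198871
psi -18.20330320403325 tool d cm [-4.2411 -1.1672 11.0354]
```

>>> send_rows([
  [0,[-2,-0.6,1],[0,0,0.6]],
  [0,[-2.24,-0.57,3],[0,0,0]],
  [0,[0,0,3],[0,0,0]],
  [0,[0,0,2],[0,0,0]],
  [0,[0,0,1.4],[0,0,0]],
  [0,[0,0,0.5],[0,0,0]],
  [0,[0,0,0],[0,0,0]],
  [0,[0,0,0],[0,0,0]],
  [-1,[0,0,0],[0,0,0]],
  [-1,[0,0,0],[0,0,0]],
], newtons=40)

```text
time: 26.38
position: [0.4414, 0.3026, 0.0064]
eef_rot: [2.554, 1.829, 0.002]
ft_force: [-0.3, -0.1, 0.1]
opening: 0.228
finger_force: 0.0
```

>>> send_rows([
  [-1,[0,0,0],[0,0,0]],
  [-1,[0,0,0],[0,0,0]],
  [-1,[0,0,0],[0,0,0]],
  [-1,[0,0,0],[0,0,0]],
  [-1,[0,0,0],[0,0,0]],
  [-1,[0,0,0],[0,0,0]],
  [-1,[0,0,0],[0,0,0]],
  [-1,[0,0,0],[0,0,0]],
  [-1,[0,0,0],[0,0,0]],
  [-1,[0,0,0],[0,0,0]],
])

```text
time: 27.22
position: [0.4413, 0.3025, 0.0062]
eef_rot: [2.554, 1.829, 0.002]
ft_force: [-0.6, -0.0, 6.4]
opening: 0.098
finger_force: 39.3
```

>>> send_rows([
  [-1,[0,0,-1],[0,0,0]],
  [-1,[0,0,-2],[0,0,0]],
  [-1,[0,0,-3],[0,0,-3]],
  [-1,[0,0,-4],[0,0,-5]],
  [-1,[0,0,-4],[0,0,-5.5]],
  [-1,[0,0,-3],[0,0,0]],
  [-1,[-2,1,-1],[0,0,0]],
  [-1,[-3.5,1.5,0],[0,0,0]],
  [-1,[-3.5,1.5,0],[0,0,0]],
  [-1,[-3.5,1.5,0],[0,0,0]],
])

```text
time: 28.05
position: [0.4841, 0.1715, 0.1866]
eef_rot: [2.32, 2.117, 0.002]
ft_force: [0.7, 0.6, -0.7]
opening: 0.103
finger_force: 38.9
```

>>> send_rows([
  [-1,[-3.5,1.5,0],[0,0,0]],
  [-1,[-3.5,1.5,0],[0,0,0]],
  [-1,[-3.5,1.5,0],[0,0,0]],
  [-1,[-3.5,1.5,0],[0,0,0]],
  [-1,[-3.5,1.5,0],[0,0,0]],
  [-1,[-3.5,1.5,0],[0,0,0]],
  [-1,[-3.5,1.5,0],[0,0,0]],
  [-1,[-3.5,1.5,0],[0,0,0]],
  [-1,[-3.5,1.5,0],[0,0,0]],
  [-1,[-3.5,1.5,0],[0,0,0]],
])

```text
time: 28.88
position: [0.6011, -0.1915, 0.1863]
eef_rot: [2.322, 2.116, 0.0]
ft_force: [0.3, 0.4, -0.6]
opening: 0.103
finger_force: 38.9
```

>>> send_rows([
  [-1,[-3.5,1.5,0],[0,0,0]],
  [-1,[-2.7,1.3,0],[0,0,0]],
  [-1,[-2,0,2],[0,0,0]],
  [-1,[0,0,3],[0,0,0]],
  [-1,[0,0,3],[0,0,0]],
  [-1,[0,0,0],[0,0,0]],
  [-1,[0,0,0],[0,0,0]],
  [-1,[0,0,0],[0,0,0]],
  [-1,[0,0,0],[0,0,0]],
  [-1,[0,0,0],[0,0,0]],
])

```text
time: 29.72
position: [0.6221, -0.2739, 0.1077]
eef_rot: [2.319, 2.115, 0.001]
ft_force: [0.3, 0.4, -0.2]
opening: 0.105
finger_force: 39.0
```

```bash
python3 - <<'E'
from h import *
im,P=snap("w10");print(P[1],P[0][:,1])
E
```

```text
[ 0.6221 -0.2739  0.1077] [ 0.9958 -0.092   0.0026]
```

View pics/w10.png

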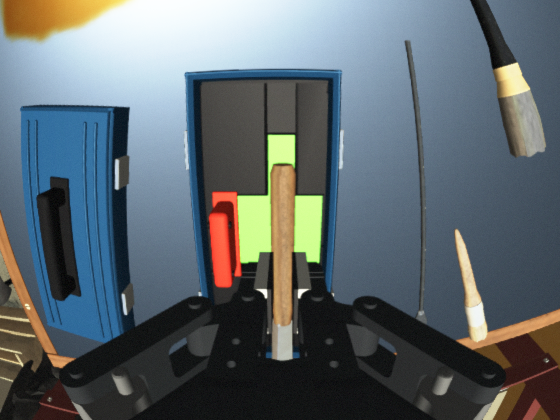

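```bash
python3 - <<'E'
from h import *
im,P=load("w10"); R,T=P; g=green(im); z=T[2]+.004
print("slot cols row150",np.flatnonzero(g[150])[[0,-1]]," row145",np.flatnonzero(g[145])[[0,-1]])
for uv in[(283.5,165),(282.5,358),(284,322)]:
    print((np.r_[at("wrist",[uv],z,P)[0],z]-T)@R)
c=at("wrist",[(np.flatnonzero(g[150])[[0,-1]].mean(),150)],.028,P)[0]; print("slot centre at row150, tool",(np.r_[c,.028]-T)@R)
for roi in((240,350,120,162),(300,350,120,262),(240,350,120,262)):print(fit("wrist",g,roi,TRAY,(.6086,-.2826,-.093),P,.022))
h,s,v=cv2.split(cv2.cvtColor(im,cv2.COLOR_BGR2HSV));w=(h<20)&(s>90);w[:,:255]=0;w[:,310:]=0
for a in(180,200,230,260,300): c=np.flatnonzero(w[a]);print(a,c[[0,-1]],(np.r_[at("wrist",[(c[[0,-1]].mean(),a)],z,P)[0],z]-T)@R)
E
```

```text
slot cols row150 [267 295]  row145 [267 295]
[ 0.0518  0.0006 -0.0041]
[-0.058   0.0002 -0.0039]
[-0.0309  0.0009 -0.004 ]
slot centre at row150, tool [ 0.0472 -0.0008  0.0796]
(array([ 0.6013, -0.2984, -0.1699]), np.float64(170.60032345458535), np.float64(229.53779502660544))
(array([ 0.609 , -0.2821, -0.0956]), np.float64(56.811844349289494), np.float64(1398.8898551168681))
(array([ 0.6087, -0.2823, -0.0817]), np.float64(3030.0066372511337), np.float64(4073.955270735177))
180 [271 295] [ 0.0451  0.0004 -0.0041]
200 [271 293] [ 0.036  -0.0001 -0.004 ]
230 [272 293] [ 0.0217  0.0002 -0.004 ]
260 [272 292] [ 0.0064 -0.0001 -0.004 ]
300 [272 292] [-0.0166 -0.0001 -0.004 ]
```

>>> send_rows([
  [-1,[0.2,-0.05,1],[0,0,0]],
  [-1,[0,0,2],[0,0,0]],
  [-1,[0,0,1.5],[0,0,0]],
  [-1,[0,0,1],[0,0,0]],
  [-1,[0,0,0.4],[0,0,0]],
  [-1,[0,0,0.3],[0,0,0]],
  [-1,[0,0,0.3],[0,0,0]],
  [-1,[0,0,0],[0,0,0]],
  [-1,[0,0,0],[0,0,0]],
  [-1,[0,0,0],[0,0,0]],
])

```text
time: 30.6
position: [0.6213, -0.272, 0.041]
eef_rot: [2.321, 2.116, 0.0]
ft_force: [0.7, -0.3, -0.7]
opening: 0.107
finger_force: 39.0
```

>>> send_rows([
  [-1,[0,0,0.2],[0,0,0]],
  [-1,[0,0,0.2],[0,0,0]],
  [-1,[0,0,0.1],[0,0,0]],
  [-1,[0,0,0.1],[0,0,0]],
  [-1,[0,0,0.1],[0,0,0]],
  [-1,[0,0,0],[0,0,0]],
  [-1,[0,0,0],[0,0,0]],
  [-1,[0,0,0],[0,0,0]],
  [-1,[0,0,0],[0,0,0]],
  [-1,[0,0,0],[0,0,0]],
])

```text
time: 31.43
position: [0.6211, -0.2718, 0.0342]
eef_rot: [2.321, 2.116, -0.0]
ft_force: [-3.8, 2.5, 9.8]
opening: 0.1
finger_force: 40.7
```

>>> send_rows([
  [-0.45,[0,0,0],[0,0,0]],
  [-0.45,[0,0,0],[0,0,0]],
  [-0.45,[0,0,0],[0,0,0]],
  [-0.45,[0,0,0],[0,0,0]],
  [-0.45,[0,0,-1],[0,0,0]],
  [-0.45,[0,0,-2],[0,0,0]],
  [-0.45,[0,0,-4],[0,0,0]],
  [-0.45,[0,0,-4],[0,0,0]],
  [-0.45,[0,0,-3],[0,0,0]],
  [-0.45,[0,0,-2],[0,0,0]],
])

```text
time: 32.27
position: [0.6216, -0.272, 0.1983]
eef_rot: [2.319, 2.114, 0.002]
ft_force: [0.7, -0.7, 1.0]
opening: 0.276
finger_force: 0.0
```

>>> send_rows([
  [0,[0,-1,0],[0,0,0]],
  [1,[0,-3,0],[0,0,0]],
  [1,[0,-3,0],[0,0,0]],
  [1,[0,-2,0],[0,0,0]],
  [1,[0,-1,0],[0,0,0]],
  [1,[0,0,0],[0,0,0]],
  [1,[0,0,0],[0,0,0]],
  [1,[0,0,0],[0,0,0]],
  [1,[0,0,0],[0,0,0]],
  [1,[0,0,0],[0,0,0]],
])

```text
time: 33.1
position: [0.5221, -0.2625, 0.193]
eef_rot: [-2.321, -2.117, 0.0]
ft_force: [-0.1, -0.8, -0.3]
opening: 1.0
finger_force: 0.0
```

```bash
python3 - <<'E'
from h import *
im,P=snap("w11");print(P[1],P[0][:,1])
E
```

```text
[ 0.5221 -0.2625  0.193 ] [ 0.9958 -0.092  -0.0005]
```

View pics/w11.png

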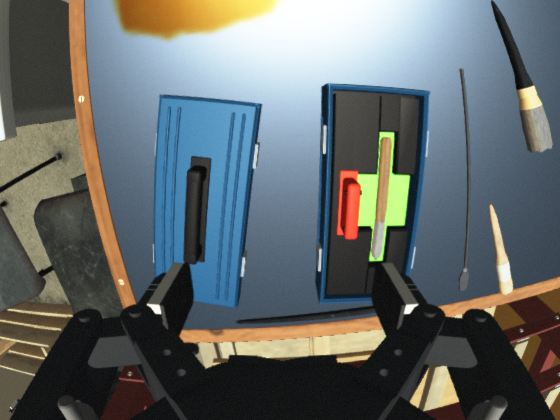

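```bash
python3 - <<'E'
from h import *
def lid(name,im,roi,P=None):
    h,s,v=cv2.split(cv2.cvtColor(im,cv2.COLOR_BGR2HSV)); m=(h>95)&(h<112)&(s>120)&(v>85)
    k=np.zeros_like(m);k[roi[2]:roi[3],roi[0]:roi[1]]=1;m&=k
    m=cv2.morphologyEx(m.astype(np.uint8),cv2.MORPH_OPEN,np.ones((3,3)))
    n,l,st,c=cv2.connectedComponentsWithStats(m); i=1+np.argmax(st[1:,4]); print(st[i])
    X=at(name,np.argwhere(l==i)[:,::-1],.036,P); r_=cv2.minAreaRect((X*1000).astype(np.float32)); print(name,r_)
    return m
im,P=load("w11"); m=lid("wrist",im,(140,275,85,310),P)
lid("top",cv2.imread("pics/top0.png"),(325,420,212,270))
# handle top: darkest bar
d=(im.max(2)<60); d[:150]=0;d[275:]=0;d[:,:180]=0;d[:,215:]=0
for a in(160,175,190,210,230,250,262): c=np.flatnonzero(d[a]);print(a,c[[0,-1]] if len(c) else None,[int(x) for x in im[a,180:212].max(1)])
E
```

```text
[  153    95   107   213 15491]
wrist ((436.78302001953125, -276.2306823730469), (219.21163940429688, 96.385986328125), 76.60121154785156)
[385 230  28  15 211]
top ((449.95220947265625, -351.981689453125), (78.29288482666016, 28.639862060546875), 75.53099822998047)
160 [192 210] [183, 184, 185, 183, 184, 184, 186, 184, 184, 184, 169, 72, 52, 55, 57, 56, 58, 61, 59, 58, 58, 62, 63, 60, 62, 62, 67, 63, 66, 60, 58, 154]
175 [187 208] [182, 184, 184, 184, 184, 181, 152, 59, 46, 45, 49, 50, 55, 58, 60, 67, 71, 72, 65, 45, 27, 21, 15, 14, 9, 18, 41, 57, 50, 67, 175, 188]
190 [187 207] [182, 179, 183, 183, 180, 160, 82, 39, 37, 41, 48, 53, 55, 60, 65, 64, 61, 46, 34, 27, 14, 17, 31, 50, 56, 57, 57, 50, 72, 180, 192, 189]
210 [186 206] [180, 179, 181, 177, 160, 84, 39, 40, 46, 48, 53, 54, 60, 59, 58, 53, 45, 31, 23, 15, 19, 26, 49, 59, 55, 56, 49, 134, 180, 184, 189, 184]
230 [185 204] [177, 179, 178, 169, 93, 37, 39, 37, 45, 50, 45, 51, 53, 54, 53, 42, 30, 25, 18, 19, 32, 51, 56, 51, 47, 68, 156, 177, 182, 179, 182, 180]
250 [185 203] [173, 172, 172, 134, 69, 35, 39, 38, 41, 46, 47, 49, 50, 45, 39, 34, 26, 12, 11, 10, 10, 21, 46, 49, 78, 141, 175, 177, 176, 177, 178, 176]
262 [185 195] [146, 148, 151, 140, 81, 36, 30, 33, 37, 37, 40, 40, 41, 39, 40, 40, 79, 136, 157, 152, 146, 139, 140, 136, 158, 171, 176, 174, 173, 177, 173, 174]
```

>>> send_rows([
  [1,[0,0,0],[0,0,4]],
  [1,[0,0,0],[0,0,4.1]],
  [1,[-1.3,-3,0],[0,0,0]],
  [1,[-1,-3,1],[0,0,0]],
  [1,[-1,-2,3],[0,0,0]],
  [1,[0,0,3.5],[0,0,0]],
  [1,[0,0,3.5],[0,0,0]],
  [1,[0,0,2.5],[0,0,0]],
  [1,[0,0,1.5],[0,0,0]],
  [1,[0,0,0],[0,0,0]],
], newtons=100)

```text
time: 33.98
position: [0.4348, -0.275, 0.0401]
eef_rot: [-2.461, -1.944, 0.002]
ft_force: [-0.6, 0.4, -0.6]
opening: 1.003
finger_force: 0.0
```

>>> send_rows([
  [1,[0,0,0],[0,0,0]],
  [-1,[0,0,0],[0,0,0]],
  [-1,[0,0,0],[0,0,0]],
  [-1,[0,0,0],[0,0,0]],
  [-1,[0,0,0],[0,0,0]],
  [-1,[0,0,0],[0,0,0]],
  [-1,[0,0,0],[0,0,0]],
  [-1,[0,0,0],[0,0,0]],
  [-1,[0,0,0],[0,0,0]],
  [-1,[0,0,0],[0,0,0]],
])

```text
time: 34.82
position: [0.4362, -0.2763, 0.044]
eef_rot: [2.465, 1.947, 0.0]
ft_force: [-1.5, 2.4, 8.5]
opening: 0.136
finger_force: 98.5
```

>>> send_rows([
  [-1,[0,0,0],[0,0,0]],
  [-1,[0,0,0],[0,0,0]],
  [-1,[0,0,0],[0,0,0]],
  [-1,[0,0,-0.5],[0,0,0]],
  [-1,[0,0,-1],[0,0,0]],
  [-1,[0,0,-1],[0,0,0]],
  [-1,[0,0,0],[0,0,0]],
  [-1,[0,0,0],[0,0,0]],
  [-1,[0,0,0],[0,0,0]],
  [-1,[0,0,0],[0,0,0]],
])

```text
time: 35.65
position: [0.4358, -0.276, 0.068]
eef_rot: [-2.465, -1.947, 0.0]
ft_force: [-0.2, -0.2, -2.9]
opening: 0.138
finger_force: 98.1
```

>>> send_rows([
  [-1,[0,0,-2],[0,0,0]],
  [-1,[0,0,-3],[0,0,0]],
  [-1,[0,0,-3],[0,0,-2]],
  [-1,[0,0,-3],[0,0,-3]],
  [-1,[0,0,-2.5],[0,0,-3.1]],
  [-1,[0,0,0],[0,0,0]],
  [-1,[0,0,0],[0,0,0]],
  [-1,[0,0,0],[0,0,0]],
  [-1,[0,0,0],[0,0,0]],
  [-1,[0,0,0],[0,0,0]],
])

```text
time: 36.48
position: [0.4357, -0.2758, 0.2021]
eef_rot: [-2.321, -2.114, 0.001]
ft_force: [-0.5, -0.6, -3.3]
opening: 0.136
finger_force: 98.4
```

```bash
python3 - <<'E'
from h import *
im,P=snap("w12");R,T=P;print(T,R[:,1],np.degrees(np.arctan2(R[1,1],R[0,1])))
z=T[2]-.0435+.036
h,s,v=cv2.split(cv2.cvtColor(im,cv2.COLOR_BGR2HSV)); m=((h>95)&(h<115)&(s>120)&(v>85)).astype(np.uint8)
n,l,st,c=cv2.connectedComponentsWithStats(m); print(st[1:][st[1:,4]>800])
L=lambda u,v:(np.r_[at("wrist",[(u,v)],z,P)[0],z]-T)@R
a,b=0,0
for row in(60,100,150,200,250):
    c=np.flatnonzero(m[row]); print(row,c[[0,-1]],L(c[0],row)[:2],L(c[-1],row)[:2]) if len(c) else print(row)
for col in(200,240,280,320,360):
    c=np.flatnonzero(m[:,col]); print(col,c[0],L(col,c[0])[:2]) if len(c) else print(col)
E
```

```text
[ 0.4357 -0.2758  0.2021] [ 0.9957 -0.0929 -0.0018] -5.3292658356487825
[[  179    39   206   266 42087]
 [  396    69   100   212  1968]]
60 [180 383] [ 0.1008 -0.0475] [0.1007 0.0469]
100 [181 494] [ 0.0816 -0.0473] [0.088  0.1112]
150 [183 490] [ 0.0576 -0.0473] [0.061  0.1109]
200 [187 484] [ 0.0327 -0.0471] [0.0332 0.1113]
250 [192 474] [ 0.0055 -0.0471] [0.003  0.1111]
200 43 [ 0.1083 -0.0378]
240 41 [ 0.108  -0.0191]
280 39 [ 0.1085 -0.0009]
320 40 [0.1084 0.0172]
360 42 [0.1085 0.0358]
```

View pics/w12.png

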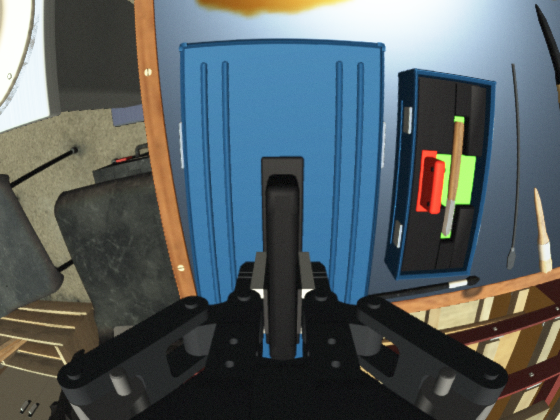

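>>> send_rows([
  [-1,[0,1.5,0],[0,0,0]],
  [-1,[0,3,0],[0,0,0]],
  [-1,[0.3,3.5,0],[0,0,0]],
  [-1,[0.3,3.5,0],[0,0,0]],
  [-1,[0.3,3,0],[0,0,0]],
  [-1,[0,1.8,0],[0,0,0]],
  [-1,[0,1,0],[0,0,0]],
  [-1,[0,0,2],[0,0,0]],
  [-1,[0,0,3],[0,0,0]],
  [-1,[0,0,2],[0,0,0]],
])

```text
time: 37.37
position: [0.6087, -0.2827, 0.1302]
eef_rot: [-2.32, -2.115, 0.001]
ft_force: [0.4, 0.0, -4.0]
opening: 0.138
finger_force: 98.4
```

>>> send_rows([
  [-1,[0,0,1.5],[0,0,0]],
  [-1,[0,0,0.5],[0,0,0]],
  [-1,[0,0,0.2],[0,0,0]],
  [-1,[0,0,0],[0,0,0]],
  [-1,[0,0,0],[0,0,0]],
  [-1,[0,0,0],[0,0,0]],
  [-1,[0,0,0],[0,0,0]],
  [-1,[0,0,0],[0,0,0]],
  [-1,[0,0,0],[0,0,0]],
  [-1,[0,0,0],[0,0,0]],
])

```text
time: 38.2
position: [0.6091, -0.2832, 0.1116]
eef_rot: [2.322, 2.116, -0.0]
ft_force: [0.4, 0.0, -3.3]
opening: 0.132
finger_force: 98.5
```

>>> send_rows([
  [-1,[0.04,-0.02,0.8],[0,0,0]],
  [-1,[0,0,0.6],[0,0,0]],
  [-1,[0,0,0.2],[0,0,0]],
  [-1,[0,0,0.2],[0,0,0]],
  [-1,[0,0,0.2],[0,0,0]],
  [-1,[0,0,0.1],[0,0,0]],
  [-1,[0,0,0],[0,0,0]],
  [-1,[0,0,0],[0,0,0]],
  [-1,[0,0,0],[0,0,0]],
  [-1,[0,0,0],[0,0,0]],
])

```text
time: 39.03
position: [0.609, -0.2828, 0.0906]
eef_rot: [2.322, 2.116, -0.0]
ft_force: [0.4, 0.8, -2.9]
opening: 0.137
finger_force: 98.7
```

>>> send_rows([
  [-1,[0,0,0.1],[0,0,0]],
  [-1,[0,0,0.1],[0,0,0]],
  [-1,[0,0,0],[0,0,0]],
  [-1,[0,0,0],[0,0,0]],
  [-1,[0,0,0],[0,0,0]],
  [-1,[0,0,0],[0,0,0]],
  [-1,[0,0,0],[0,0,0]],
  [-1,[0,0,0],[0,0,0]],
  [-1,[0,0,0],[0,0,0]],
  [-1,[0,0,0],[0,0,0]],
])

```text
time: 39.87
position: [0.6089, -0.2827, 0.0884]
eef_rot: [2.322, 2.116, -0.0]
ft_force: [0.4, -0.0, -3.5]
opening: 0.138
finger_force: 98.7
```

>>> send_rows([
  [-1,[0,0,0.1],[0,0,0]],
  [-1,[0,0,0.1],[0,0,0]],
  [-1,[0,0,0.05],[0,0,0]],
  [-1,[0,0,0],[0,0,0]],
  [-1,[0,0,0],[0,0,0]],
  [-1,[0,0,0],[0,0,0]],
  [-1,[0,0,0],[0,0,0]],
  [-1,[0,0,0],[0,0,0]],
  [-1,[0,0,0],[0,0,0]],
  [-1,[0,0,0],[0,0,0]],
])

```text
time: 40.7
position: [0.609, -0.2828, 0.0861]
eef_rot: [2.322, 2.116, -0.0]
ft_force: [-2.3, 2.7, 4.9]
opening: 0.138
finger_force: 99.6
```

Contact at the expected height; release and lift.

>>> send_rows([
  [-0.3,[0,0,0],[0,0,0]],
  [-0.3,[0,0,0],[0,0,0]],
  [-0.3,[0,0,0],[0,0,0]],
  [-0.3,[0,0,0],[0,0,0]],
  [-0.3,[0,0,0],[0,0,0]],
  [-0.3,[0,0,-1],[0,0,0]],
  [-0.3,[0,0,-2],[0,0,0]],
  [-0.3,[0,0,-3],[0,0,0]],
  [-0.3,[0,0,-3],[0,0,0]],
  [-0.3,[0,0,-3],[0,0,0]],
])

```text
time: 41.53
position: [0.6088, -0.2826, 0.2081]
eef_rot: [2.322, 2.116, 0.0]
ft_force: [0.6, -0.9, -0.3]
opening: 0.349
finger_force: 0.0
```

>>> send_rows([
  [-0.3,[0,-2,0],[0,0,0]],
  [-0.3,[0,-3,0],[0,0,0]],
  [-0.3,[0,-3,0],[0,0,0]],
  [-0.3,[0,-2,0],[0,0,0]],
  [-0.3,[0,0,0],[0,0,0]],
  [-0.3,[0,0,0],[0,0,0]],
  [-0.3,[0,0,0],[0,0,0]],
  [-0.3,[0,0,0],[0,0,0]],
  [-0.3,[0,0,0],[0,0,0]],
  [-0.3,[0,0,0],[0,0,0]],
])

```text
time: 42.37
position: [0.5098, -0.2734, 0.2055]
eef_rot: [-2.321, -2.116, 0.0]
ft_force: [-0.2, 0.4, 0.5]
opening: 0.348
finger_force: 0.0
```

```bash
python3 - <<'E'
from h import *
im,P=snap("w13")
h,s,v=cv2.split(cv2.cvtColor(im,cv2.COLOR_BGR2HSV)); m=((h>95)&(h<115)&(s>120)&(v>95)).astype(np.uint8)
m=cv2.morphologyEx(m,cv2.MORPH_OPEN,np.ones((3,3)))
n,l,st,c=cv2.connectedComponentsWithStats(m); i=1+np.argmax(st[1:,4]); print(st[i])
X=at("wrist",np.argwhere(l==i)[:,::-1],.078,P); print(cv2.minAreaRect((X*1000).astype(np.float32)))
o=r.get_obs();print(o['time'],o['position'],o['ft_force'])
E
```

```text
[  336    71   112   231 18492]
((607.1694946289062, -282.6240234375), (218.5690155029297, 96.52276611328125), 84.75371551513672)
42.4167 [ 0.5097 -0.2734  0.2056] [-0.3622 -0.3195  0.2205]
```

View pics/w13.png

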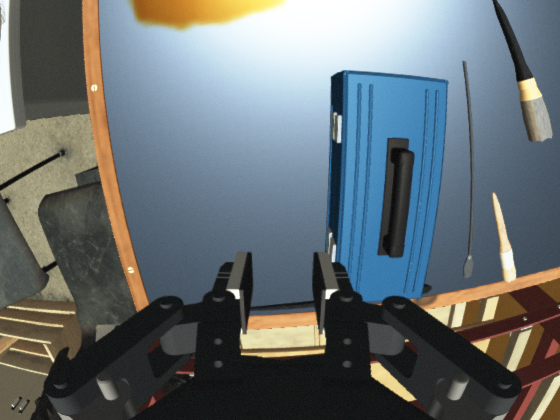

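```bash
python3 -c "
from workcell import job_done
print(job_done())"
```

```text
the job is handed in; nothing more can be done
None
```

The kit is packed and the job is handed in: pliers, tray, cutter and lid went in in that order, and each looked seated in the wrist-camera views. The lid measured within about 2 mm of its home place on the case. The arm stayed well clear of the dish and the two bottles, though I did not measure them again at the end, and hand-in returned no verdict.

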